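# Hang a painted headband on the drying board and hold the board out at its line

## Task

Hang the yellow headband frame over the wooden dowel at the end of the drying board and let go of it. Then slide the board outward, dowel end first, flat on its stand without lifting it, until the red line across the board is level with the stand's edge, so that the headband hangs out over the drip sheet. The board would now tip, so finish while still holding its rear end down, flat and still; leave the water jar, paint pot and brush where they are.

Things in the scene. Friction and masses are not known exactly. Their poses are not given: they have to be found in the camera images.
- board: loose plywood board, flat on the stand, 80 (x) x 260 (y) x 10 mm, 0.16 kg; origin: centre of underside, z up. From its outer (-y) end a 14 mm dowel runs along -y, from y = -130 mm to a red ball 24 mm across centred at y = -232 mm; dowel axis 10 mm above the underside. Blue grip block near the +y end; red line at y = +25 mm. With the line at the stand's edge it tips unless its rear is held
- dowel_mid (a point): point on top of the dowel, at board y = -180 mm, halfway between the board's end and the ball, 17 mm above the board's underside; axes as the board's
- board_line (a point): middle of the red line (3 mm wide) on the board's top face, at board y = +25 mm; axes as the board's
- board_grip (a point): point in the blue grip block, 26 x 26 mm and square with the board, whose top is 48 mm above the board's underside (38 mm above its top face); the point lies on its vertical axis, 30 mm above the board's underside, at board y = +105 mm; axes as the board's
- stand: fixed wooden stand, flat deck 130 mm (x) x 250 mm (y), deck top 120 mm above the table. Origin: centre of its foot on the table, z up. Its outer edge is at y = -125 mm; a thin brown card drip sheet lies on the table beyond. The board slides outward along the stand's -y
- stand_edge (a point): middle of the deck's outer edge, on the deck's top face; axes as the stand's. The job is to bring the red line to this edge
- headband: loose rigid yellow arch, 0.06 kg, standing on its leg ends: 104 mm wide (x), band 30 mm wide (y), 6 mm thick; crown underside (flat, 22 mm) at z = 91 mm, crown top 97; 90 mm clear inside. On it a red heart, 41 mm wide (x), 12 thick (y), z 97 to 131 mm. Origin: midway between the leg ends, z up. Hung, the dowel lies under the crown, a leg each side, its y along the dowel
- heart (a point): point to grip in the red heart, on the headband's vertical axis, 121 mm above the leg ends; pinch across the heart's 12 mm thickness (the headband's y); axes as the headband's
- water_jar: bystander: clear jar with a green lid, 66 mm across, 90 mm high; origin at the centre of its base
- paint_pot: bystander: yellow paint pot, 40 mm across, 28 mm high; origin at the centre of its base
- brush: bystander: paint brush 170 mm long lying along its x; origin at its underside
Things that resemble listed ones, but are neither listed nor needed, are in the scene too. Leave any pink or turquoise look-alike of the headband alone.

How it is judged:
By the outcome, as a careful person would: the job done as asked, in the order asked, and still so for the second after the job is handed in, while the arm keeps its last pose, push and grip.
It also fails if it takes over 64 s, if anything falls off the work surface, if the arm or the gripper's body presses on something with over 40 N, if the wrist force passes 120 N, or if a joint passes its speed limit or range.

## Robot

A 6-joint arm with a two-finger parallel gripper is mounted at the origin on the work surface. World frame = base frame: x ahead of the robot, y to its left, z up, the work surface at z = 0. Lengths are in mm, angles in rad, forces in N, time in s.
With the tool pointing down it reaches from about 400 to 925 mm from the base axis. Payload 12.5 kg.
Tool frame: the origin (TCP) lies on the centre line of the jaws, within the pads' length; the fingertips stand 17 mm ahead of it and the grasp point (between the pads) lies 2 mm behind it; z points along the fingers, y is the line along which they close (so a half turn about z gives the same grasp; the last joint's range is limited). The gripper opens to 95 mm and grips with 3 to 60 N. Pads are 20 mm wide; open, the fingers measure 119 mm over their backs; the gripper's body (75 mm by 180 mm) begins 59 mm behind the grasp point.
Start: joints at [-1.288, 0.491, 1.559, -0, 1.092, -0.106], TCP at [236.947, -578.36, 231.661] pointing down, gripper open.
Joint ranges: [-3.1, 3.1], [-0.84, 2.19], [0.05, 2.79], [-1.13, 4.28], [0.06, 2.93], [-2.69, 2.69]. Speed limits (rad/s): [2.22, 2.22, 2.79, 3.14, 3.14, 3.14].

## Interface

Orientations are given as [roll, pitch, yaw] about the fixed x, y, z axes, in that order (R = Rz(yaw) Ry(pitch) Rx(roll)).
In Python, from cell import env gives the robot as it stands.
- The arm moves only by the tool drive_tool, never from a script. Its argument "deltas" is text: rows parted by semicolons, each of 4 numbers parted by spaces: the shift along the world's x, y, z normalised to -1 to 1, where 1 is 100 mm, then the turn about the world's z normalised to -1 to 1, where 1 is 180 degrees. A call has 1 to 10 rows; each row shifts and turns the commanded pose from where the row before left it; what a row does not reach is not made up. A row lasts 1/12 s, in which the tool goes at most 41.7 mm and 7.16 degrees, less where a joint would pass 70% of its speed; a pose out of reach is approached as far as the arm can. A call with a number of a shift or a turn outside -1 to 1 is refused whole. A call with a gripper value outside its range is refused whole. "gripper" is the closure, from 0 (fully open) to 1 (shut), set as the call begins (left out, the last holds). The fingers move at their own pace and stop on an object; the grip force is fixed at half the most. Time passes only in rows, so rows that do not move let the fingers close. It gives the time, the measured TCP pose, the force, the opening and the grip force at its end, in the units of the state.
- env.state(): the state, without advancing time (a new reading comes with each control period).
- env.read_camera(name): name is "scene" or "side" or "wrist"; returns (picture, depth): 400x640x3 uint8, red, green, blue; 400x640 float32, mm along the optical axis (not along the pixel's ray), 0 where there is no reading.
- env.camera_params(name): a dict with "mtx" (3x3 intrinsics, pixels), "k1" (the pictures are not rectified: a ray, as slopes to the right and down, at radius r is drawn at 1 + k1 r^2 times it, then the intrinsics apply), "camera_from_world" (4x4, takes a point from world to camera coordinates); the wrist camera has in their place "mount" (4x4, takes a point from camera to tool coordinates, whose origin is the TCP and whose axes are the flange's). Camera axes: x right, y down, z forward; pixel columns grow to the right and rows downward; lengths in mm; the calibration is good to about 2 mm. A picture is of the moment at which its call begins: read the wrist's pose just before it. camera_params takes no time and is no camera call.
- env.job_done(): hands the job in; it is judged then, once.
The state is a dict: "t": time; "joints": joint angles; "qvel": joint speeds; "tau": joint torques, N m; "eef_pos": TCP position; "tcp_rot": TCP orientation; "ft_force": force on the tool from outside, world axes, zero at the start; "moment": the same for the moment, N m; "opening": opening from 0.0 (shut) to 1.0 (fully open); "grip_force": force on a finger pad.
Only numpy, scipy, OpenCV 4.12 (cv2) and the standard library are available. Lean on these libraries where they do the work, as an engineer would, in place of code of your own. Each camera call takes 0.05 s, during which the arm holds its last target. There are 200 camera calls.

## Working session

There is one attempt and no reset: what is moved stays moved. The work goes in short steps, Python scripts to look and compute and a tool call to move; the robot and the scene stay as the last step left them, time stands still between calls to the robot, and variables do not carry over. Pictures are saved under pics/ and viewed, at most 10 in all, crops included, and the job is handed in when it is done.

Besides the shell and the picture viewer there is one more tool, called after "Call:" as name(argument=value, ...) on one line, values as JSON. drive_tool: Moves the arm, as the interface text tells. Its arguments: {"type":"object","properties":{"deltas":{"type":"string"},"gripper":{"type":"number"}},"required":["deltas"]}

```bash
mkdir -p pics; cat > h.py <<'E'
import numpy as np, cv2
from scipy.spatial.transform import Rotation as R
from cell import env
def grab(n):
    s=env.state(); im,d=env.read_camera(n); p=env.camera_params(n)
    if 'mount' in p:
        T=np.eye(4); T[:3,:3]=R.from_euler('xyz',s['tcp_rot']).as_matrix() if len(s['tcp_rot'])==3 else np.array(s['tcp_rot']); T[:3,3]=s['eef_pos']
        W=T@np.array(p['mount'])
    else: W=np.linalg.inv(np.array(p['camera_from_world']))
    K=np.array(p['mtx']); v,u=np.mgrid[0:400,0:640]
    x=(u-K[0,2])/K[0,0]; y=(v-K[1,2])/K[1,1]; a,b=x.copy(),y.copy()
    for _ in range(8):
        f=1+p['k1']*(a*a+b*b); a=x/f; b=y/f
    P=np.stack([a*d,b*d,d],-1)@W[:3,:3].T+W[:3,3]
    P[d==0]=np.nan
    return im,P
def save(n,im): cv2.imwrite('pics/'+n+'.png',im[...,::-1])
E
python3 - <<'E'
from h import *
print(env.state())
for n in ['scene','side','wrist']:
    im,P=grab(n); save(n,im); np.savez(n,im=im,P=P)
a=np.vstack([np.load('scene.npz')['im'],np.load('side.npz')['im']])
save('both',cv2.resize(a,(480,600)))
E
```

```text
{'t': 0.0, 'joints': array([-1.28765371e+00,  4.91566853e-01,  1.55945331e+00,  8.69772066e-06,
        1.09167382e+00, -1.05614181e-01]), 'qvel': array([-0.00062636, -0.00088841,  0.00057577,  0.00138867,  0.0026735 ,
        0.00109563]), 'tau': array([-4.46565891e-04, -6.12646866e+01, -2.58178836e+01,  6.92107575e-02,
        4.82515327e-02, -1.07521271e-04]), 'eef_pos': array([ 236.85179083, -578.14475898,  231.0558713 ]), 'tcp_rot': array([-3.14049828e+00, -1.23770382e-04,  3.88752720e-01]), 'ft_force': array([-0.82073748,  0.28859891,  0.09777602]), 'moment': array([ 0.02100598, -0.04573452,  0.04852274]), 'grip_force': 0.0, 'opening': 1.0015364525133679}
```

View pics/scene.png

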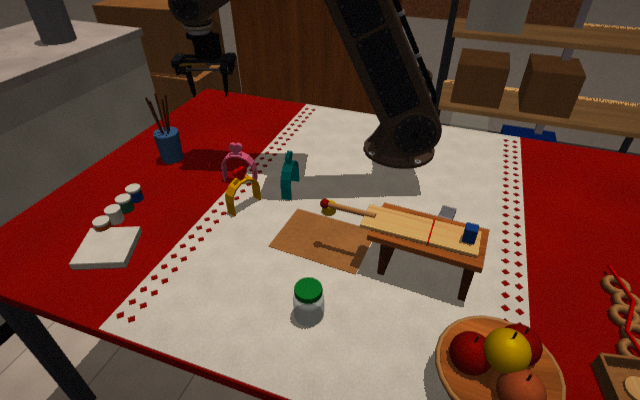

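View pics/side.png

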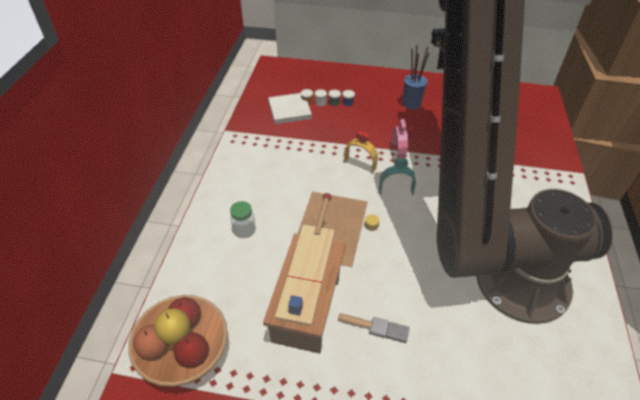

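Scene view: the candidates for the headband are yellow at (243,190), pink at (238,162) and turquoise at (290,175). I choose the yellow one with the red heart. The board is at (425,228) with its ball at (325,204), blue block at (470,233), jar at (308,300) and pot at (328,210). In the side view the headband is at (361,152), the ball at (326,197), the block at (295,304) and the brush at (375,327).

```bash
python3 - <<'E'
from h import *
def seg(n,box,f):
    z=np.load(n+'.npz'); im,P=z['im'],z['P']; u0,v0,u1,v1=box
    I=im[v0:v1,u0:u1]; h=cv2.cvtColor(I,cv2.COLOR_RGB2HSV).astype(int); q=P[v0:v1,u0:u1]
    m=f(h[...,0],h[...,1],h[...,2])&np.isfinite(q[...,0])&(q[...,2]>5)
    return q[m]
yel=lambda h,s,v:(h>17)&(h<32)&(s>140)&(v>90)
red=lambda h,s,v:((h<6)|(h>172))&(s>150)&(v>50)
blu=lambda h,s,v:(h>100)&(h<130)&(s>120)
for n,bs in dict(scene=dict(band=(220,165,266,220,yel),heart=(225,155,262,190,red),ball=(317,195,333,212,red),line=(425,215,440,248,red),block=(458,220,484,246,blu)),
  side=dict(band=(340,130,382,175,yel),heart=(352,128,374,145,red),ball=(318,190,334,203,red),line=(280,272,330,284,red),block=(285,292,306,316,blu))).items():
  for k,(a,b,c,d,f) in bs.items():
    q=seg(n,(a,b,c,d),f)
    if len(q)==0: print(n,k,0); continue
    print(n,k,len(q),'med',np.median(q,0).round(),'lo',np.percentile(q,3,0).round(),'hi',np.percentile(q,97,0).round())
    if k in('band','heart'):
        qq=q[q[:,2]>60]; 
        w,v=np.linalg.eigh(np.cov(qq[:,:2].T)); print('   axis',np.degrees(np.arctan2(v[1,1],v[0,1])).round(1),np.sqrt(w).round(1),qq.mean(0).round())
z=np.load('scene.npz'); a=z['im'][140:230,200:350]; b=np.load('side.npz')['im'][115:205,320:470]
save('crop',cv2.resize(np.vstack([a,b]),None,fx=3.3,fy=3.3,interpolation=cv2.INTER_CUBIC))
# board top plane pts
for n in ['scene','side']:
    z=np.load(n+'.npz'); P=z['P']; h=cv2.cvtColor(z['im'],cv2.COLOR_RGB2HSV)
    x,y,zz=np.moveaxis(P,-1,0)
    m=(zz>124)&(zz<136)&(np.hypot(x-500,y)<450)
    q=P[m]; print(n,len(q),cv2.minAreaRect(q[:,:2].astype(np.float32)),np.median(q[:,2]))
E
```

```text
scene band 259 med [ 499. -362.   85.] lo [ 438. -385.   45.] hi [ 520. -336.   97.]
   axis 153.7 [ 8.9 22.7] [ 492. -361.   84.]
scene heart 262 med [ 456. -366.  103.] lo [ 336. -481.   16.] hi [ 488. -347.  130.]
   axis -152.2 [17.8 63.1] [ 433. -376.  106.]
scene ball 48 med [542. -84. 137.] lo [533. -93. 128.] hi [547. -77. 141.]
scene line 34 med [553. 170. 129.] lo [509. 168. 125.] hi [587. 173. 131.]
scene block 232 med [561. 250. 159.] lo [543. 239. 133.] hi [565. 261. 169.]
side band 132 med [ 451. -351.   91.] lo [ 427. -368.   66.] hi [ 501. -335.  100.]
   axis 165.1 [ 7.  23.6] [ 457. -351.   88.]
side heart 74 med [ 470. -360.  130.] lo [ 446. -540.    5.] hi [ 506. -347.  135.]
   axis 161.0 [ 4.7 12.5] [ 472. -357.  130.]
side ball 0
side line 0
side block 0
scene 3448 ((441.0387878417969, 30.70794677734375), (892.350341796875, 448.905029296875), 62.671443939208984) 129.07660200386056
side 3737 ((441.94873046875, 29.8406982421875), (891.8849487304688, 444.64739990234375), 63.02322006225586) 130.53292255417455
```

View pics/crop.png

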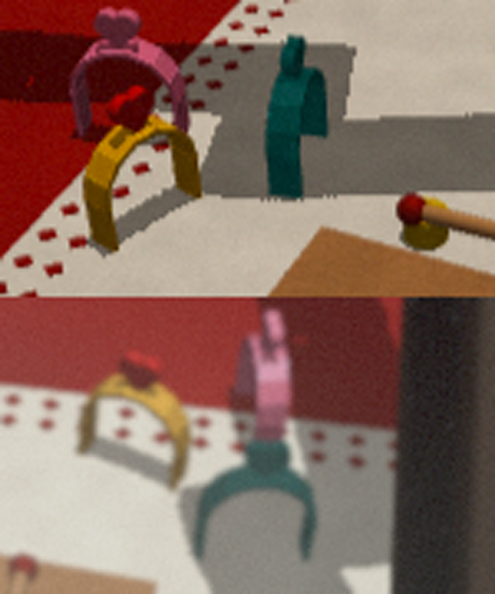

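The crop confirms yellow with its red heart, pink behind it and turquoise to the right. Next I fit the board and stand axes and locate the look-alikes.

```bash
python3 - <<'E'
from h import *
for n in ['scene','side']:
    z=np.load(n+'.npz'); P=z['P']; h=cv2.cvtColor(z['im'],cv2.COLOR_RGB2HSV).astype(int); H,S,V=np.moveaxis(h,-1,0)
    x,y,zz=np.moveaxis(P,-1,0)
    near=(x>420)&(x<680)&(y>-130)&(y<320)
    m=near&(zz>126)&(zz<140)&(y>20)&(y<290); q=P[m]; print(n,'board',cv2.minAreaRect(q[:,:2].astype(np.float32)),np.median(q[:,2]))
    m=near&(zz>112)&(zz<122.5); q=P[m]; print(' stand',cv2.minAreaRect(q[:,:2].astype(np.float32)),np.percentile(q,[1,99],axis=0).round())
    m=near&(zz>105)&(zz<142)&(y<5)&(y>-70); q=P[m]
    if len(q)>5: print(' dowel',len(q),np.polyfit(q[:,1],q[:,0],1),q.mean(0),q[:,2].max())
    for k,m in dict(block=near&(zz>161)&(H>100)&(H<130),ball=near&(y<-60)&(zz>112)&((H<7)|(H>172))&(S>130),turq=(zz>10)&(zz<160)&(H>80)&(H<98)&(S>90)&(x>250)&(x<650)&(y<-150)&(y>-450),pink=(zz>30)&(zz<160)&(H>160)&(H<178)&(S>40)&(S<165)&(x>300)&(x<600)&(y<-350)&(y>-560)).items():
        q=P[m]
        if len(q): print(' ',k,len(q),np.median(q,0).round(),np.percentile(q,[3,97],axis=0).round().tolist())
E
```

```text
scene board ((545.4550170898438, 147.29530334472656), (256.52154541015625, 84.0213851928711), 87.17101287841797) 129.15740812728643
 stand ((537.2323608398438, 101.43521881103516), (379.8331298828125, 134.64395141601562), 85.4014892578125) [[473.  39. 112.]
 [615. 291. 122.]]
 dowel 179 [3.94621813e-02 5.42400502e+02] [541.1180016  -32.49947688 132.62449033] 138.91483577311374
  block 125 [554. 250. 167.] [[539.0, 238.0, 162.0], [564.0, 263.0, 169.0]]
  ball 58 [543. -84. 136.] [[534.0, -94.0, 124.0], [548.0, -77.0, 141.0]]
  turq 517 [ 378. -259.   69.] [[302.0, -273.0, 14.0], [403.0, -242.0, 128.0]]
  pink 359 [ 359. -425.   90.] [[336.0, -480.0, 36.0], [378.0, -383.0, 129.0]]
side board ((538.36181640625, 148.4271697998047), (256.7801818847656, 101.89069366455078), 89.66836547851562) 130.7819563522155
 stand ((542.07861328125, 155.80874633789062), (272.0344543457031, 131.33450317382812), 86.79107666015625) [[474.  43. 113.]
 [611. 291. 122.]]
 dowel 124 [5.03160183e-02 5.38065929e+02] [536.45747309 -31.96708201 136.46547295] 141.81263174489186
  block 140 [549. 252. 168.] [[537.0, 238.0, 162.0], [560.0, 262.0, 171.0]]
  ball 6 [534. -82. 143.] [[532.0, -87.0, 140.0], [537.0, -79.0, 145.0]]
  turq 16 [ 329. -264.   92.] [[317.0, -274.0, 85.0], [361.0, -258.0, 99.0]]
  pink 362 [ 354. -412.   85.] [[335.0, -482.0, 34.0], [377.0, -385.0, 130.0]]
```

Call:
drive_tool(deltas="0.4 0.3 0.2 -0.0398;0.4 0.3 0.2 -0.0398;0.4 0.3 0.1 -0.0398;0.4 0.3 0.1 -0.0398;0.35 0.3 0 -0.0398;0 0.2 0 -0.0355;0 0 0 0", gripper=0.4)

```text
t: 0.73
eef_pos: [392.1, -436.6, 277.9]
tcp_rot: [-3.141, 0.001, -0.33]
ft_force: [-0.3, 0.0, -0.4]
opening: 0.613
grip_force: 0.0
```

Call:
drive_tool(deltas="0.25 0.25 0 0;0.25 0.25 0 0;0.2 0.2 0 0;0 0 0 0;0 0 0 0")

```text
t: 1.15
eef_pos: [461.2, -369.7, 277.7]
tcp_rot: [3.141, 0.0, -0.324]
ft_force: [-0.2, -0.0, 0.2]
opening: 0.597
grip_force: 0.0
```

```bash
python3 - <<'E'
from h import *
s=env.state(); print(s['eef_pos'],s['tcp_rot'])
im,P=grab('wrist'); save('w1',im); np.savez('w1',im=im,P=P)
h=cv2.cvtColor(im,cv2.COLOR_RGB2HSV).astype(int); H,S,V=np.moveaxis(h,-1,0); z=P[...,2]; x=P[...,0];y=P[...,1]
n=(abs(x-470)<90)&(abs(y+357)<90)
m=n&(z>60)&(z<103)&(H>15)&(H<34)&(S>130)
q=P[m]; print('band',len(q),cv2.minAreaRect(q[:,:2].astype(np.float32)),np.percentile(q[:,2],[5,50,95]))
m=n&(z>115)&(z<140); q=P[m]; print('heart',len(q),cv2.minAreaRect(q[:,:2].astype(np.float32)),q.mean(0),q[:,2].max())
E
```

```text
[ 461.24013972 -369.7305929   277.69109066] [ 3.14144201e+00  3.81556360e-04 -3.23827179e-01]
band 1296 ((473.21002197265625, -359.7287902832031), (28.04190444946289, 96.37722778320312), 69.83307647705078) [70.39953757 89.43478283 97.45725647]
heart 427 ((471.8442687988281, -358.8556823730469), (11.981335639953613, 40.38181686401367), 69.6346206665039) [ 473.41710201 -359.58127513  129.63489472] 132.99659055140796
```

View pics/w1.png

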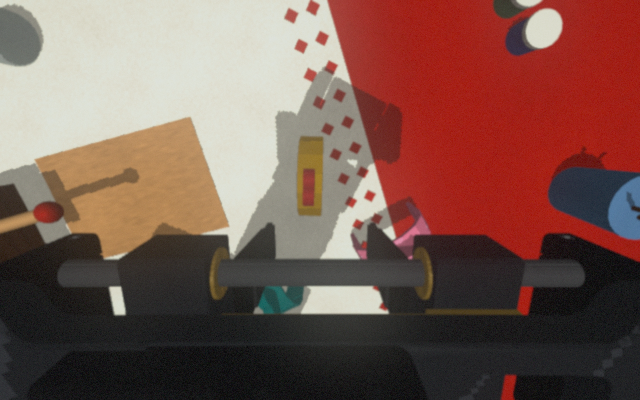

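Wrist view: the heart is at (308,187) on the yellow band at (310,175), axes as fitted. Pink at (400,235) and turquoise (280,298) are clear of the fingers.

Call:
drive_tool(deltas="0.11 0.1 0 -0.0095;0 0 -0.4 0;0 0 -0.4 0;0 0 -0.35 0;0 0 -0.25 0;0 0 -0.1 0;0 0 0 0;0 0 0 0")

```text
t: 1.87
eef_pos: [471.6, -361.1, 128.6]
tcp_rot: [3.141, -0.0, -0.358]
ft_force: [0.4, -0.3, 1.0]
opening: 0.596
grip_force: 0.0
```

Call:
drive_tool(deltas="0.01 0.015 -0.09 0;0 0 0 0;0 0 0 0")

```text
t: 2.12
eef_pos: [473.0, -358.7, 119.6]
tcp_rot: [3.141, -0.001, -0.357]
ft_force: [-0.2, 0.9, 0.7]
opening: 0.601
grip_force: 0.0
```

Call:
drive_tool(deltas="0 0 0 0;0 0 0 0;0 0 0 0;0 0 0 0;0 0 0 0;0 0 0 0", gripper=1)

```text
t: 2.62
eef_pos: [472.8, -358.6, 119.0]
tcp_rot: [3.141, -0.0, -0.357]
ft_force: [0.5, 0.1, -0.8]
opening: 0.236
grip_force: 0.0
```

Call:
drive_tool(deltas="0 0 0 0;0 0 0 0;0 0 0 0;0 0 0 0")

```text
t: 2.95
eef_pos: [472.7, -358.5, 118.8]
tcp_rot: [3.142, 0.0, -0.357]
ft_force: [0.3, 0.0, -0.7]
opening: 0.126
grip_force: 30.0
```

Call:
drive_tool(deltas="0 0 0.1 0;0 0 0.2 0;0 0 0.3 0;0 0 0.35 0;0 0 0.35 0;0 0 0.3 0;0 0 0.2 0;0 0 0 0")

```text
t: 3.62
eef_pos: [473.5, -359.2, 304.3]
tcp_rot: [3.139, -0.007, -0.357]
ft_force: [-0.1, 0.1, -0.3]
opening: 0.125
grip_force: 30.0
```

Call:
drive_tool(deltas="0.05 0.15 0 0.01;0.09 0.3 0 0.02;0.09 0.38 0 0.02;0.09 0.38 0 0.02;0.09 0.38 0 0.02;0.08 0.38 0 0.01;0.07 0.38 0 0;0.06 0.38 0 0;0.04 0.36 0 0;0 0.15 0 0")

```text
t: 4.45
eef_pos: [538.2, -30.1, 297.9]
tcp_rot: [-3.141, 0.002, -0.039]
ft_force: [0.0, -0.4, -0.9]
opening: 0.127
grip_force: 30.0
```

Call:
drive_tool(deltas="0 0 0 0;0 0 0 0;0 0 0 0")

```text
t: 4.7
eef_pos: [538.5, -34.8, 298.4]
tcp_rot: [3.141, 0.001, -0.043]
ft_force: [-0.3, -0.3, -0.3]
opening: 0.124
grip_force: 30.0
```

```bash
python3 - <<'E'
from h import *
s=env.state(); print(s['eef_pos'],s['tcp_rot'])
for n in ['wrist','scene']:
    im,P=grab(n); save(n+'2',im); np.savez(n+'2',im=im,P=P)
    h=cv2.cvtColor(im,cv2.COLOR_RGB2HSV).astype(int); H,S,V=np.moveaxis(h,-1,0); x,y,z=np.moveaxis(P,-1,0)
    near=(x>470)&(x<620)&(y<260)&(y>-110)
    m=near&(z>132)&(z<146)&(y<8)&(y>-70)
    q=P[m]
    if len(q)>5: print(n,'dowel',len(q),np.polyfit(q[:,1],q[:,0],1),q.mean(0),q[:,1].min(),q[:,1].max())
    m=near&(y<-60)&(z>112)&(z<150)&((H<7)|(H>172))&(S>130); q=P[m]
    if len(q): print(' ball',len(q),q.mean(0),np.percentile(q,[3,97],axis=0).round().tolist())
    m=(H>15)&(H<34)&(S>130)&(z>200)&(z<300)&(abs(x-540)<90)&(abs(y+35)<70); q=P[m]
    if len(q): print(' band',len(q),q.mean(0),np.percentile(q,[1,99],axis=0).round().tolist(),cv2.minAreaRect(q[:,:2].astype(np.float32)))
a=np.load('wrist2.npz')['im']; b=np.load('scene2.npz')['im']
save('c2',cv2.resize(np.vstack([a,b]),(480,600),interpolation=cv2.INTER_AREA))
E
```

```text
[538.47678693 -34.76418989 298.37514697] [ 3.14149922e+00  1.07040849e-03 -4.25245608e-02]
wrist dowel 286 [4.49062770e-02 5.41029151e+02] [539.94940612 -24.04440131 136.06711726] -69.8922055735379 7.972543229925407
 ball 171 [537.3934354  -87.93868777 139.98583202] [[529.0, -96.0, 136.0], [545.0, -79.0, 142.0]]
 band 3283 [569.03347323 -35.97703572 262.64756445] [[547.0, -51.0, 223.0], [590.0, -21.0, 295.0]] ((566.8297119140625, -35.81135559082031), (30.047996520996094, 46.13188934326172), 87.53282165527344)
scene dowel 111 [2.75202804e-02 5.41350926e+02] [540.53656634 -29.59123818 134.92828599] -69.58714102764839 7.161256511395294
 ball 55 [541.97560452 -84.4399576  134.61247926] [[534.0, -92.0, 124.0], [546.0, -77.0, 141.0]]
 band 744 [556.70443392 -32.29906166 242.72713374] [[488.0, -50.0, 201.0], [590.0, -17.0, 277.0]] ((538.955810546875, -33.574012756347656), (30.583839416503906, 103.6899185180664), 87.40650939941406)
```

View pics/c2.png

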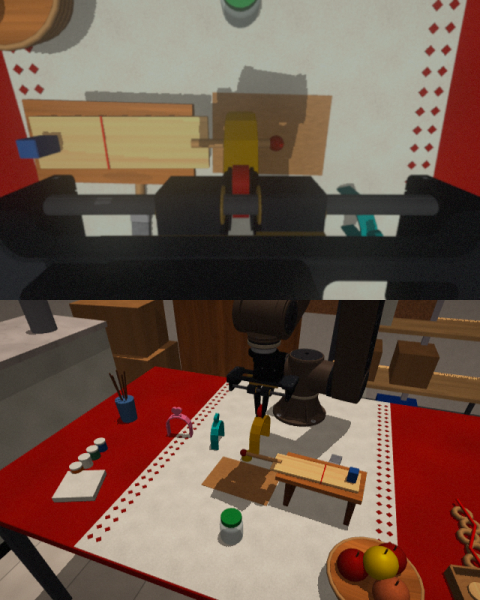

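The views show the held band (wrist 240,140) straddling the dowel between board end and ball (275,143), aligned with it. Lower it.

Call:
drive_tool(deltas="0.01 0 -0.2 0;0 0 -0.3 0;0 0 -0.3 0;0 0 -0.25 0;0 0 -0.15 0;0 0 -0.08 0;0 0 0 0;0 0 0 0")

```text
t: 5.47
eef_pos: [540.0, -35.2, 171.3]
tcp_rot: [3.141, -0.0, -0.044]
ft_force: [-0.5, 1.1, -0.6]
opening: 0.124
grip_force: 30.0
```

Call:
drive_tool(deltas="0 0 -0.035 0;0 0 -0.01 0;0 0 0 0;0 0 0 0")

```text
t: 5.8
eef_pos: [539.9, -34.6, 166.9]
tcp_rot: [3.141, -0.001, -0.043]
ft_force: [-0.0, -0.4, -0.5]
opening: 0.123
grip_force: 30.0
```

Call:
drive_tool(deltas="0 0 -0.01 0;0 0 0 0;0 0 -0.01 0;0 0 0 0")

```text
t: 6.13
eef_pos: [539.9, -34.6, 164.5]
tcp_rot: [3.141, -0.0, -0.043]
ft_force: [-0.6, -0.4, 1.7]
opening: 0.122
grip_force: 30.0
```

Call:
drive_tool(deltas="0 0 0 0;0 0 0 0;0 0 0 0;0 0 0 0", gripper=0.6)

```text
t: 6.47
eef_pos: [539.8, -34.6, 164.4]
tcp_rot: [3.142, -0.0, -0.043]
ft_force: [-0.1, 0.6, -0.2]
opening: 0.35
grip_force: 0.0
```

Call:
drive_tool(deltas="0 0 0.03 0;0 0 0.05 0;0 0 0.1 0;0 0 0.2 0;0 0 0.3 0;0 0 0.3 0;0 0 0.2 0;0 0 0 0")

```text
t: 7.13
eef_pos: [541.0, -34.7, 287.6]
tcp_rot: [3.14, -0.007, -0.043]
ft_force: [0.2, -0.2, -0.3]
opening: 0.399
grip_force: 0.0
```

```bash
python3 - <<'E'
from h import *
print(env.state()['eef_pos'])
L=[]
for n in ['wrist','scene']:
    im,P=grab(n); L.append(im)
    h=cv2.cvtColor(im,cv2.COLOR_RGB2HSV).astype(int); H,S,V=np.moveaxis(h,-1,0); x,y,z=np.moveaxis(P,-1,0)
    m=(H>15)&(H<34)&(S>130)&(z>35)&(z<150)&(abs(x-540)<90)&(abs(y+35)<45)&((z>100)|(abs(x-540)>30)); q=P[m]
    if len(q): print(n,' band',len(q),q.mean(0),np.percentile(q,[1,99],axis=0).round().tolist(),cv2.minAreaRect(q[:,:2].astype(np.float32)))
    near=(x>470)&(x<620)&(y<290)
    m=near&(z>162)&(z<175)&(H>100)&(H<130)&(y>200); q=P[m]
    if len(q): print(' block',len(q),cv2.minAreaRect(q[:,:2].astype(np.float32)),q[:,2].mean())
    m=near&(z>124)&(z<136)&((H<7)|(H>172))&(S>130)&(y>120)&(y<220); q=P[m]
    if len(q): print(' line',len(q),q.mean(0),np.percentile(q,[2,98],axis=0).round().tolist())
    m=near&(z>112)&(z<123)&(y>0); q=P[m]
    if len(q): print(' deck',cv2.minAreaRect(q[:,:2].astype(np.float32)),np.percentile(q,[1,99],axis=0).round().tolist())
save('c3',np.vstack([cv2.resize(L[0],(480,300)),cv2.resize(L[1][130:300,230:500],(480,300))]))
E
```

```text
[540.98128979 -34.72263869 287.57315485]
wrist  band 1922 [550.69324248 -35.13236817 131.8356102 ] [[491.0, -54.0, 95.0], [590.0, -18.0, 144.0]] ((541.3569946289062, -36.34932327270508), (101.94657897949219, 69.7181167602539), 21.98454475402832)
 block 787 ((551.291748046875, 248.04425048828125), (28.016111373901367, 25.23236846923828), 86.22230529785156) 167.55156489637392
 line 105 [547.8957698  168.8117344  131.06352273] [[508.0, 167.0, 129.0], [585.0, 171.0, 132.0]]
 deck ((541.3270263671875, 151.94964599609375), (276.3956298828125, 130.77598571777344), 86.27572631835938) [[480.0, 38.0, 116.0], [612.0, 287.0, 122.0]]
scene  band 711 [560.15506856 -31.96145976 103.21628371] [[489.0, -58.0, 47.0], [591.0, -16.0, 143.0]] ((537.1205444335938, -39.406829833984375), (62.15980911254883, 107.50312805175781), 76.50411987304688)
 block 119 ((549.951171875, 250.74964904785156), (25.502756118774414, 28.061431884765625), 85.66535186767578) 166.46116621047253
 line 36 [549.64560125 170.60904877 129.80632554] [[509.0, 168.0, 125.0], [586.0, 173.0, 132.0]]
 deck ((541.9091186523438, 154.60369873046875), (271.8109130859375, 133.80935668945312), 86.33928680419922) [[474.0, 39.0, 113.0], [614.0, 289.0, 123.0]]
```

View pics/c3.png

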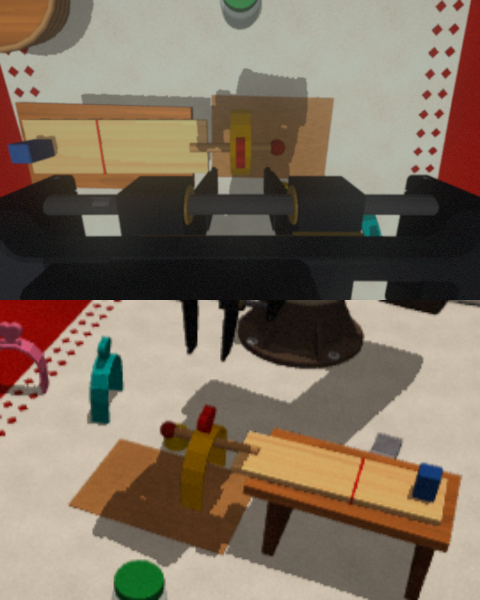

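The headband hangs on the dowel (scene crop 200,460), upright, and free of the gripper. Now go to the blue block.

Call:
drive_tool(deltas="0.02 0.2 0 0;0.02 0.35 0 0;0.02 0.38 0 0;0.02 0.38 0 0;0.02 0.38 0 0;0 0.38 0 0;0 0.35 0 0;0 0.25 -0.1 0;0 0.15 -0.15 0;0 0 -0.2 0", gripper=0.45)

```text
t: 8.07
eef_pos: [549.3, 250.3, 236.5]
tcp_rot: [-3.141, -0.0, -0.04]
ft_force: [-0.0, -0.5, 0.1]
opening: 0.552
grip_force: 0.0
```

Call:
drive_tool(deltas="0 0 -0.2 0;0 0 -0.2 0;0 0 -0.1 0;0 0 0 0;0 0 0 0")

```text
t: 8.48
eef_pos: [549.7, 247.3, 187.2]
tcp_rot: [3.141, 0.001, -0.043]
ft_force: [0.2, 0.4, 1.3]
opening: 0.547
grip_force: 0.0
```

Call:
drive_tool(deltas="0.01 0.02 -0.15 0;0 0 -0.12 0;0 0 -0.07 0;0 0 -0.02 0;0 0 0 0;0 0 0 0")

```text
t: 8.98
eef_pos: [551.1, 249.5, 152.3]
tcp_rot: [-3.141, -0.001, -0.043]
ft_force: [0.2, -0.8, -0.4]
opening: 0.552
grip_force: 0.0
```

Call:
drive_tool(deltas="0 0 0 0;0 0 0 0;0 0 0 0;0 0 0 0;0 0 0 0;0 0 0 0", gripper=1)

```text
t: 9.48
eef_pos: [550.8, 249.4, 151.6]
tcp_rot: [3.141, -0.0, -0.043]
ft_force: [-1.0, -1.8, 2.4]
opening: 0.272
grip_force: 30.0
```

```bash
cat > m.py <<'E'
from h import *
print(env.state()['eef_pos'],env.state()['ft_force'].round(1))
L=[]
for n in ['wrist','scene']:
    im,P=grab(n); L.append(im)
    h=cv2.cvtColor(im,cv2.COLOR_RGB2HSV).astype(int); H,S,V=np.moveaxis(h,-1,0); x,y,z=np.moveaxis(P,-1,0)
    near=(x>470)&(x<620)&(y<300)
    m=near&(z>122)&(z<138)&((H<7)|(H>172))&(S>130)&(y>20)&(y<220); q=P[m]
    if len(q)>3: print(n,' line',len(q),q.mean(0),np.polyfit(q[:,0],q[:,1],1))
    for lo,hi in((480,502),(592,607)):
        m=(x>lo)&(x<hi)&(z>115)&(z<125)&(y>0)&(y<80); q=P[m]
        if len(q)>8: print('  edge strip',lo,len(q),np.percentile(q[:,1],[0,1,3,10]).round(1),q[:,2].mean().round(1))
    m=near&(z>124)&(z<136)&(y>-130)&(y<200)
    q=P[m]; m2=abs(q[:,0]-545)<35
    e=q[m2]; b=np.histogram(e[:,1],bins=range(-130,200,30)) ; 
    print('  top z by y',[(int(c),np.round(e[(e[:,1]>c)&(e[:,1]<c+30),2].mean(),1)) for c in b[1][:-1] if ((e[:,1]>c)&(e[:,1]<c+30)).sum()>10])
    m=(H>15)&(H<34)&(S>130)&(z>35)&(z<175)&(abs(x-540)<90)&(y<40)&(y>-250)&((z>140)|(abs(x-540)>35)); q=P[m]
    if len(q)>5: print('  band',len(q),q.mean(0),np.percentile(q,[1,99],axis=0).round().tolist())
np.savez('last',w=L[0],s=L[1])
E
python3 m.py
```

```text
[550.82987526 249.41353654 151.63095869] [-1.  -1.8  2.4]
wrist  line 271 [566.66976249 168.9020206  131.31289863] [-4.34890091e-02  1.93545927e+02]
  edge strip 592 685 [45.1 48.7 49.7 52.4] 120.5
  top z by y [(20, np.float64(130.5)), (50, np.float64(130.6)), (80, np.float64(130.6)), (110, np.float64(130.6)), (140, np.float64(130.6))]
scene  line 36 [550.04126998 170.91634178 129.73687925] [-3.85917447e-02  1.92143394e+02]
  edge strip 480 33 [45.  45.2 45.8 48.4] 119.0
  edge strip 592 72 [37.3 37.7 39.1 42.1] 118.2
  top z by y [(-100, np.float64(131.4)), (-70, np.float64(131.6)), (-40, np.float64(130.7)), (-10, np.float64(131.0)), (20, np.float64(129.7)), (50, np.float64(129.2)), (80, np.float64(129.3)), (110, np.float64(129.1)), (140, np.float64(129.2))]
  band 573 [561.23874522 -28.89010543  95.53075562] [[488.0, -48.0, 47.0], [591.0, 35.0, 143.0]]
```

Call:
drive_tool(deltas="0 0 -0.005 0;-0.003 -0.07 0 0;-0.005 -0.12 0 0;-0.005 -0.12 0 0;-0.005 -0.12 0 0;-0.005 -0.12 0 0;-0.005 -0.12 0 0;-0.004 -0.1 0 0;-0.003 -0.08 0 0;0 0 0 0")

```text
t: 10.42
eef_pos: [547.6, 163.4, 151.6]
tcp_rot: [3.141, -0.001, -0.044]
ft_force: [-0.0, -5.0, 6.6]
opening: 0.273
grip_force: 30.0
```

Call:
drive_tool(deltas="-0.005 -0.1 0 0;-0.005 -0.1 0 0;-0.005 -0.08 0 0;-0.002 -0.04 0 0;0 0 0 0;0 0 0 0")

```text
t: 10.92
eef_pos: [546.0, 132.0, 151.6]
tcp_rot: [3.141, -0.001, -0.043]
ft_force: [-0.2, -4.4, 6.2]
opening: 0.272
grip_force: 30.0
```

```bash
python3 m.py; python3 - <<'E'
from h import *
z=np.load('last.npz'); save('c4',np.vstack([cv2.resize(z['w'],(480,300)),cv2.resize(z['s'][130:300,230:500],(480,300))]))
E
```

```text
[545.9773883  132.00529448 151.57965103] [-0.2 -4.4  6.2]
wrist  line 255 [561.68915385  51.44908131 131.29400155] [-3.90727199e-02  7.33958043e+01]
  edge strip 592 937 [35.5 36.5 37.3 41. ] 120.3
  top z by y [(-100, np.float64(130.3)), (-70, np.float64(130.5)), (-40, np.float64(130.5)), (-10, np.float64(130.5)), (20, np.float64(130.5)), (50, np.float64(130.6)), (80, np.float64(130.5)), (110, np.float64(130.6)), (140, np.float64(130.5))]
  band 88 [ 581.0644588  -128.80776296   56.18083765] [[578.0, -140.0, 47.0], [584.0, 37.0, 122.0]]
scene  line 35 [545.45018603  53.59602451 130.07740886] [-4.48085770e-02  7.80368712e+01]
  edge strip 480 34 [45.  45.4 46.2 49. ] 119.4
  edge strip 592 69 [37.6 37.6 38.5 41.3] 118.4
  top z by y [(-130, np.float64(131.6)), (-100, np.float64(129.6)), (-70, np.float64(128.9)), (-40, np.float64(128.9)), (-10, np.float64(128.9)), (20, np.float64(129.1)), (50, np.float64(129.3)), (80, np.float64(129.2)), (110, np.float64(129.6)), (140, np.float64(129.5))]
  band 613 [ 550.7393885  -119.1532082    99.37835003] [[483.0, -166.0, 47.0], [585.0, 30.0, 143.0]]
```

View pics/c4.png

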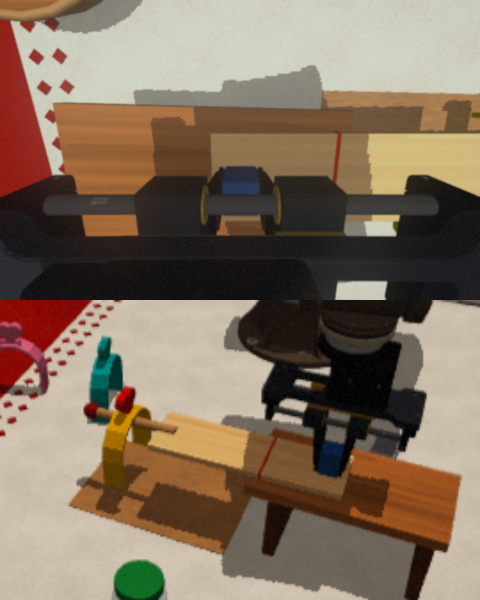

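The line is about 12 mm short of the edge (wrist: line at column 338, edge at about 350); the headband is still hanging. Next, a finer edge fit.

```bash
cat > e.py <<'E'
from h import *
for n,zr in (('wrist',(117,124)),('scene',(115,123))):
    im,P=grab(n); h=cv2.cvtColor(im,cv2.COLOR_RGB2HSV).astype(int); H,S,V=np.moveaxis(h,-1,0); x,y,z=np.moveaxis(P,-1,0)
    m=(x>470)&(x<620)&(z>126)&(z<134)&((H<7)|(H>172))&(S>130)&(y>20)&(y<100); q=P[m]
    c=np.polyfit(q[:,0],q[:,1],1)
    E=[]
    for lo in list(range(478,502,3))+list(range(590,608,3)):
        k=(x>lo)&(x<lo+3)&(z>zr[0])&(z<zr[1])&(y>10)&(y<90)
        if k.sum()>5: E.append((lo+1.5,np.sort(y[k])[0]))
    E=np.array(E)
    print(n,'line@545',np.polyval(c,545).round(1),'@600',np.polyval(c,600).round(1)); print([tuple(r) for r in E.round(1).tolist()])
    if len(E): print('edge@545 (slope -.043):',np.median(E[:,1]+.043*(E[:,0]-545)).round(1))
E
python3 e.py
```

```text
wrist line@545 52.2 @600 50.0
[(591.5, 36.2), (594.5, 35.5), (597.5, 35.5), (600.5, 45.0), (603.5, 84.8)]
edge@545 (slope -.043): 38.2
scene line@545 53.6 @600 50.9
[(479.5, 46.7), (482.5, 45.2), (485.5, 45.8), (488.5, 51.4), (591.5, 38.6), (594.5, 39.6), (597.5, 37.2), (600.5, 38.2)]
edge@545 (slope -.043): 42.2
```

Call:
drive_tool(deltas="-0.002 -0.06 0 0;-0.003 -0.06 0 0;0 0 0 0;0 0 0 0")

```text
t: 11.45
eef_pos: [545.6, 120.2, 151.6]
tcp_rot: [3.142, -0.001, -0.043]
ft_force: [0.4, -2.2, 6.4]
opening: 0.271
grip_force: 30.0
```

```bash
python3 e.py; python3 - <<'E'
from h import *
im,P=grab('wrist'); im2,_=grab('side')
a=cv2.resize(im[110:310,360:560],(600,600)); cv2.imwrite('pics/x.png',a)
im3,_=grab('scene')
save('c5',np.vstack([cv2.resize(im[120:220,380:540],(480,300),interpolation=cv2.INTER_CUBIC),cv2.resize(im3[190:260,330:442],(480,300),interpolation=cv2.INTER_CUBIC)]))
E
```

```text
wrist line@545 40.4 @600 37.9
[(591.5, 36.5), (594.5, 36.1), (597.5, 35.8), (600.5, 41.8), (603.5, 84.1)]
edge@545 (slope -.043): 38.5
scene line@545 42.0 @600 39.8
[(479.5, 44.7), (482.5, 47.5), (485.5, 45.9), (488.5, 53.8), (591.5, 38.5), (594.5, 37.2), (597.5, 37.8), (600.5, 45.0)]
edge@545 (slope -.043): 42.6
```

View pics/c5.png

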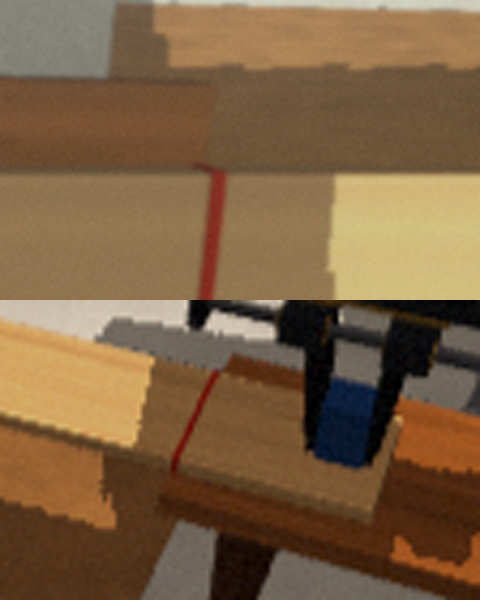

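Both crops show the line about 2 mm inside the edge (wrist: line foot at column 218, edge at 212). A small final nudge.

Call:
drive_tool(deltas="-0.001 -0.018 0 0;0 0 0 0;0 0 0 0;0 0 0 0;0 0 0 0")

```text
t: 12.12
eef_pos: [545.5, 119.0, 151.6]
tcp_rot: [-3.141, -0.002, -0.043]
ft_force: [0.1, 1.7, 7.1]
opening: 0.272
grip_force: 30.0
```

```bash
python3 e.py; python3 m.py|grep -v edge; python3 - <<'E'
from h import *
z=np.load('last.npz'); im=z['w']
save('c6',np.vstack([cv2.resize(im[120:220,380:540],(480,300),interpolation=cv2.INTER_CUBIC),cv2.resize(z['s'][130:300,230:500],(480,300))]))
E
```

```text
wrist line@545 39.1 @600 36.9
[(591.5, 36.2), (594.5, 36.2), (597.5, 35.4), (600.5, 42.2), (603.5, 85.2)]
edge@545 (slope -.043): 38.3
scene line@545 40.5 @600 38.1
[(479.5, 49.6), (482.5, 47.6), (485.5, 45.5), (488.5, 51.5), (591.5, 38.4), (594.5, 39.3), (597.5, 37.3), (600.5, 40.3)]
edge@545 (slope -.043): 42.8
[545.49026271 118.96713244 151.59731236] [0.3 1.8 6.6]
wrist  line 266 [560.96654211  38.47058223 131.2696306 ] [-4.24510223e-02  6.22841854e+01]
  top z by y [(-100, np.float64(130.4)), (-70, np.float64(130.5)), (-40, np.float64(130.4)), (-10, np.float64(130.5)), (20, np.float64(130.6)), (50, np.float64(130.5)), (80, np.float64(130.5)), (110, np.float64(130.6)), (140, np.float64(130.4))]
  band 83 [ 580.76665252 -143.83368671   55.64123377] [[578.0, -154.0, 47.0], [586.0, -24.0, 122.0]]
scene  line 34 [545.78084213  40.55987381 129.11323184] [-3.95286559e-02  6.21338569e+01]
  top z by y [(-130, np.float64(130.2)), (-100, np.float64(129.1)), (-70, np.float64(128.9)), (-40, np.float64(128.8)), (-10, np.float64(129.0)), (20, np.float64(129.2)), (50, np.float64(129.1)), (80, np.float64(129.5)), (110, np.float64(129.8)), (140, np.float64(129.0))]
  band 596 [ 549.71060894 -132.63602781   98.75301427] [[482.0, -178.0, 46.0], [585.0, 25.0, 143.0]]
```

View pics/c6.png

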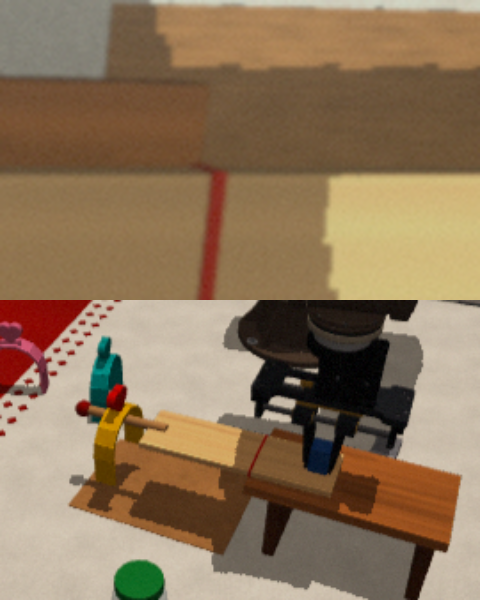

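The line is level with the edge within measurement error (wrist 1 mm one way, scene about 1 mm the other). The board is flat, the headband hangs over the sheet, and the block is gripped and held down.

```bash
python3 -c "
from cell import env
print(env.job_done())"
```

```text
the job is handed in; nothing more can be done
None
```

The job is handed in, with no verdict returned: the headband hangs on the dowel over the drip sheet, the red line is level with the stand's edge to within about 1–2 mm, the board measured flat with its rear end still gripped and pressed down, and nothing else was moved as far as I saw.

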